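# Load the necked check source into the well counter with tongs

### The arm

A 7-joint arm with a two-finger parallel gripper is mounted at the origin on the work surface. World frame = base frame: x ahead of the robot, y to its left, z up, the work surface at z = 0. Lengths are in m, angles in rad, forces in N, time in s.
With the tool pointing down it reaches from about 0.4 to 0.875 m from the base axis. Payload 6.5 kg.
Tool frame: the origin (TCP) lies at the very end of the fingers, on their centre line; the grasp point (between the pads) lies 19 mm behind it; z points along the fingers, x is the direction in which the jaws open and shut, and the axes are right-handed (so a half turn about z gives the same grasp; the last joint's range is limited). The gripper opens to 88 mm and grips with 3 to 60 N. Pads are 18 mm wide; open, the fingers measure 123 mm over their backs; the gripper's body (75 mm by 187 mm) begins 45 mm behind the grasp point.
Start: joints at [1.133, 0.536, -0.004, 1.538, 0.003, 1.067, -0.071], TCP at [0.236, -0.606, 0.239] pointing down, gripper open.
Joint ranges: [-2.7, 2.7], [-0.37, 2.16], [-1.27, 1.26], [0.24, 2.4], [-1.31, 4.45], [0.19, 1.91], [-2.76, 2.76]. Speed limits (rad/s): [2.39, 2.39, 3.14, 3.14, 3.14, 3.14, 3.14].

### API

Orientations are given as a 3x3 rotation matrix whose columns are the frame's x, y, z axes.
In Python, from bench import robot, vision gives the robot as it stands.
- The arm moves only by the tool carry_out, never from a script. Its argument "rows" is a list of rows, each an object of numbers: "fingers": the gripper command: -1 is shut, 1 is fully open, values between are in proportion; "x", "y", "z": the shift along the tool's x, y, z scaled (see below); "turn": the turn about the tool's z scaled (see below). In form: [{"fingers": .., "x": .., "y": .., "z": .., "turn": ..}, ...]. A call has 1 to 10 rows; each row is the pose to reach, as a shift and turn from the pose commanded when the call began, along the tool's axes at that moment; what a row does not reach only later rows make up. The controller multiplies each number of a shift by 30 cm and each number of a turn by pi/2 rad. A row lasts 1/12 s, in which the tool goes at most 41.7 mm and 7.16 degrees, less where a joint would pass 70% of its speed; a pose out of reach is approached as far as the arm can. A call with a number of a shift or a turn outside -1 to 1 is refused whole. A call with a gripper value outside its range is refused whole. The fingers move at their own pace and stop on an object; "force" is the grip in N (left out, the last holds). Time passes only in rows, so rows that repeat a pose let the fingers close. It gives the time, the measured TCP pose, the force and the opening at its end, in the units of the state.
- robot.get_state(): the state, without advancing time (a new reading comes with each control period).
- vision.capture(name): name is "side" or "top" or "wrist"; returns a dict with "pixels" (420x560x3 uint8, blue, green, red), "vfov" (degrees; the focal length in pixels is half the picture's height over the tangent of half this angle, whatever the lens; pixels are square), "cx", "cy" (the principal point, pixels), "rvec" (rotation vector, rad) and "tvec" (3), from world to camera coordinates, as OpenCV has them. Camera axes: x right, y down, z forward; pixel columns grow to the right and rows downward; lengths in m; the calibration is good to about 2 mm. A picture is of the moment at which its call begins. There is no depth.
- robot.job_done(): hands the job in, once; it reports no verdict.
Trained networks look in the newest picture that a camera, given by its name, has taken for a name from the list of things; names that differ only in an ending like _2 or _b are one class to them, and where a whole thing is asked for, a point or a joint stands for the part that bears it (a point fixed in the world has none). Each returns a list of dicts, best first, with "p" (0 to 1); they miss things now and then, are a little off and sometimes report something else, mostly with a low value. They report only what shows in the picture. A call takes as long as a camera call. They do not tell look-alikes from the thing itself.
- vision.spot_in(camera, target): "location" ([x, y, z] in m, in world coordinates, good to about 4 mm: the middle of the surface that is visible of it).
- vision.outline_of(camera, target): "pixels" (420x560 bool, what is visible of it).
The state is a dict: "clock": time; "joints": joint angles; "qd": joint speeds; "joint_efforts": joint torques, N m; "tcp_pos": TCP position; "orientation": TCP orientation; "force": force on the tool from outside, world axes, zero at the start; "ft_torque": the same for the moment, N m; "grip_width": finger opening in m.
Only numpy, scipy, OpenCV 4.12 (cv2) and the standard library are available. Lean on these libraries where they do the work, as an engineer would, in place of code of your own. Each camera call takes 0.05 s, during which the arm holds its last target. There are 200 camera calls.

### The job

With the sprung tongs, take the necked check source (the one with a waist under a mushroom head) by its neck out of the storage block and push it down the counter's well until it clicks home on the lift platform - nobody knows how deep the platform was last set, so feel for the stop and neither squeeze nor push hard (push with no more than about 15 N). Keep the gripper itself off the source. Then stand the tongs back in their holder, jaws down as you found them, let go, and leave everything else where it is.

Things in the scene. Friction and masses are not known exactly. Their poses are not given: they have to be found in the camera images.
- tongs_grip (a point): Sprung steel tongs, 105 mm long, 80 g, upright in the holder, jaws down. Point on their centre line, half-way up the two ribbed grip plates (20 mm wide, 44 tall), 41 mm below the top, 64 above the jaw bottoms. z up; y = the way they squeeze. At rest 40 mm over the plates here; 30 mm, plates parallel, when shut on a 12 mm neck.
- tong_left (a joint): Left arm's angle, rad (right arm alike): 0 sprung open, about 0.14 shut on a 12 mm neck, stop 0.22. Up to 0.08 the open jaws pass over an 18 mm head. Held at 0.03 to 0.08 the tongs stay in hand with open jaws; relaxed to 0 they fall. The spring takes 3 N a plate at first, 8 N at the neck; of any more about a third reaches each jaw (25 to 40 N a plate is plenty).
- tongs_jaw (a point): Point midway between the jaws, 60 mm below tongs_grip (same axes). The jaws are cupped (V) steel blocks, 8 mm tall (4 mm above and below this point), 16 mm wide along x; the gap between them is about 34 mm at rest. Their bottoms are the lowest part of the tongs.
- source_neck (a point): Necked steel source, 89 mm tall, 50-80 g. Point on its axis (z, up) half-way up the neck (12 mm across, 10 tall); above it a mushroom head, 18 mm across, 9 tall; below a collar 30 mm across, 4 thick, then a body 22 mm across, 66 long, its foot (tapered over 8 mm) 75 mm below this point. Jaws may push down on the collar's top, 5 mm below this point.
- source_collar (a point): Centre of the underside of that source's collar, 9 mm below source_neck, 66 mm above the foot; by this collar it hangs in a socket of the block with 1.5 mm play. Round the body, 34 mm above the foot, runs a groove 1.7 mm deep for the well's clips.
- source_b_top (a point): Another source with the same body and collar and a straight knob 20 mm across, 18 mm tall, no neck; point at the knob's middle. Its top is 22 mm above the block, so lift the necked one well clear of it. Leave it.
- source_c_top (a point): Another source with the same body and collar and a wide flat cap 28 mm across, no neck; point in the cap. Leave it.
- block: Fixed grey storage block, 58 (x) by 180 (y) by 75 mm tall, origin under its centre. Three sockets go straight through from the top at y = -60, 0 and 60 mm, each holding one source by its collar; which source is where varies.
- well_mouth (a point): Centre of the well's mouth, level with the top of the 90 mm square steel plate on the counter's deck, 90 mm above the table; z up, x to the back. Round bore 24 mm across. Inside, 39 to 63 mm down, is the lift platform, a firm stop at an unknown height that differs each time. A source standing on it has its collar 3 to 27 mm above the plate.
- clip_a (a joint): Sprung clip in the bore, on its +y side, 34 mm above the lift platform: 0 m when free or sprung into the source's groove (home), 0.0015 when pushed aside by the source's body. Pushing a source past the two clips takes about 4 to 10 N, then it clicks and stands on the platform; just let go, it stays up on the clips.
- clip_b (a joint): The like clip on the -y side.
- counter: White well counter, 360 (x) by 320 (y) mm, origin under its centre, fixed. Low front deck 87 mm high with the well at x = -85 mm; housing 165 mm high from x = 30 mm back, a sloping panel before it from x = -10 mm.
- holder_floor (a point): Centre of the slot floor of the fixed tong holder, 6 mm above the table. z up, y along the slot: 22 mm wide (x), 60 long (y), 32 deep, flared lips to 44 mm above the table. Tongs stand in it with jaw bottoms on the floor, tongs' y along the slot, tongs_grip 64 mm above this point; over the jaws' outsides 51 mm open, 23 shut.
- plug: Steel shielding plug of the well, 60 mm across, 44 mm tall, with a knob, on the counter's deck about 105 mm to the left (+y) of the well; origin under its centre. Leave it.
- flask: Glass bottle, 72 mm across, 150 mm tall, beyond the block; origin under its centre. Leave it.
- beaker: Glass beaker, 66 mm across, 85 mm tall; origin under its centre. Leave it.
- marker: Marker pen lying down, 130 mm long, 13 mm thick. Leave it.
Mind the look-alikes: they are no part of the job. What is shaped like the part that bears holder_floor but purple is not meant.

How it is judged:
By the outcome, as a careful person would: the job done as asked, in the order asked, and still so for the second after the job is handed in, with the robot touching nothing.
It also fails if it takes over 56 s, if anything falls off the work surface, if the arm or the gripper's body presses on something with over 40 N, if the wrist force passes 120 N, or if a joint passes its speed limit or range.

## Working session

There is one attempt and no reset: what is moved stays moved. The work goes in short steps, Python scripts to look and compute and a tool call to move; the robot and the scene stay as the last step left them, time stands still between calls to the robot, and variables do not carry over. Pictures are saved under pics/ and viewed, on a budget of 10 in all, crops included, one or two more only if the job needs it, and the job is handed in when it is done.

Besides the shell and the picture viewer there is one more tool, called by a JSON object that holds its "op" and its "data". carry_out: Moves the arm, as the interface text tells. Shifts and turns lie within -1 to 1; 1 stands for 30 cm of shift or pi/2 rad of turn. Its arguments: {"type":"object","properties":{"rows":{"type":"array","items":{"type":"object","properties":{"fingers":{"type":"number"},"x":{"type":"number"},"y":{"type":"number"},"z":{"type":"number"},"turn":{"type":"number"}}}},"force":{"type":"number"}},"required":["rows"]}

```bash
ls; mkdir -p pics; python3 - <<'E'
from bench import robot, vision
import cv2,numpy as np
for c in ("side","top"):
    d=vision.capture(c); cv2.imwrite(f"pics/{c}1.png",d["pixels"]); print(c,d["vfov"],d["rvec"],d["tvec"])
    for t in ("tongs_grip","tongs_jaw","source_neck","source_collar","source_b_top","source_c_top","well_mouth","holder_floor","block","counter"):
        print(t,[(np.round(r["location"],3).tolist(),round(r["p"],2)) for r in vision.spot_in(c,t)][:4])
print(robot.get_state())
E
```

```text
pics
side 52.203096580268735 [ 2.21094603 -0.21207809  0.09010353] [-0.56652557  0.12803493  0.97458138]
tongs_grip [([0.432, -0.251, 0.073], 0.59)]
tongs_jaw [([0.436, -0.248, 0.079], 0.62)]
source_neck [([0.623, -0.199, 0.08], 0.74), ([0.668, -0.421, 0.096], 0.69)]
source_collar [([0.622, -0.194, 0.082], 0.58)]
source_b_top [([0.606, -0.315, 0.088], 0.65), ([0.544, 0.284, 0.108], 0.61)]
source_c_top [([0.61, -0.259, 0.084], 0.73)]
well_mouth []
holder_floor [([0.336, -0.139, 0.008], 0.88), ([0.44, -0.257, 0.006], 0.74), ([0.483, -0.114, 0.005], 0.6)]
block [([0.603, -0.297, 0.075], 0.57), ([0.438, -0.257, 0.006], 0.54)]
counter [([0.637, 0.088, 0.085], 0.65), ([0.666, -0.423, 0.098], 0.53)]
top 52.99594793487969 [ 2.20033736 -2.19887803  0.04547932] [-0.04141319  0.54467904  1.11411891]
tongs_grip [([0.431, -0.221, 0.093], 0.63)]
tongs_jaw [([0.434, -0.218, 0.092], 0.48)]
source_neck []
source_collar []
source_b_top [([0.544, 0.292, 0.126], 0.73), ([0.602, -0.309, 0.093], 0.46)]
source_c_top [([0.615, -0.251, 0.084], 0.57)]
well_mouth [([0.633, 0.189, 0.128], 0.58), ([0.434, -0.208
[... 338 characters left out ...]
qd': array([-1.40796874e-03, -2.07328371e-03, -5.10217835e-04,  4.85246320e-04,
       -7.38642150e-04, -4.22167534e-04,  2.44760585e-05]), 'joint_efforts': array([ 8.94762816e-04, -5.70908904e+01,  9.90146957e-01, -2.51924711e+01,
       -5.61989180e-02,  1.10287938e-02,  2.61595801e-05]), 'tcp_pos': array([ 0.23618069, -0.60558054,  0.23876349]), 'orientation': array([[ 3.63360746e-01, -9.31648520e-01,  5.46273707e-05],
       [-9.31648519e-01, -3.63360749e-01, -5.79727955e-05],
       [ 7.38597114e-05, -2.98284708e-05, -9.99999997e-01]]), 'force': array([-0.24683312, -0.23790068, -0.17862626]), 'ft_torque': array([-0.02453635, -0.00102238, -0.02623845]), 'grip_width': 0.08786578420606468}
```

View images.

View pics/side1.png

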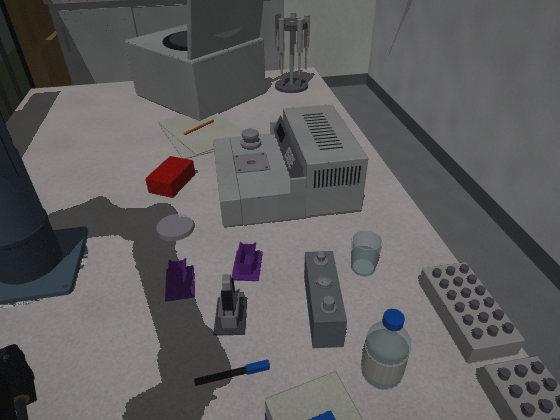

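View pics/top1.png

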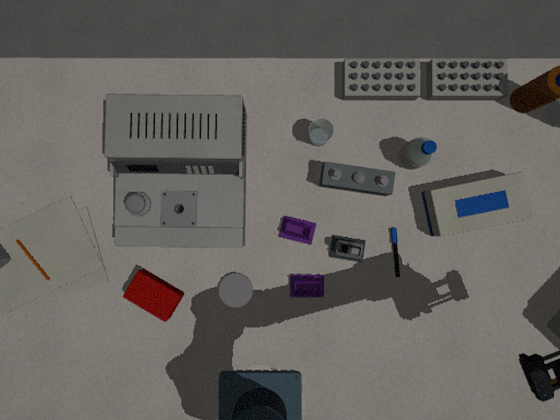

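```bash
cat > h.py <<'E'
import cv2,numpy as np,pickle,os
from bench import robot,vision
def cap(c,name=None):
    d=vision.capture(c); pickle.dump(d,open(f"{c}.pkl","wb"))
    if name: cv2.imwrite(f"pics/{name}.png",d["pixels"])
    return d
def K(d):
    f=d["pixels"].shape[0]/2/np.tan(np.radians(d["vfov"])/2); return np.array([[f,0,d["cx"]],[0,f,d["cy"]],[0,0,1.]])
def ray(d,u,v):
    R=cv2.Rodrigues(np.array(d["rvec"],float))[0]; t=np.array(d["tvec"],float)
    return -R.T@t, R.T@np.linalg.inv(K(d))@[u,v,1.]
def onz(d,u,v,z):
    o,r=ray(d,u,v); return o+r*(z-o[2])/r[2]
def proj(d,P):
    return cv2.projectPoints(np.array(P,float).reshape(-1,3),np.array(d["rvec"],float),np.array(d["tvec"],float),K(d),None)[0][:,0]
def crop(d,u0,v0,u1,v1,s,name):
    im=cv2.resize(d["pixels"][v0:v1,u0:u1],None,fx=s,fy=s,interpolation=cv2.INTER_CUBIC)
    cv2.imwrite(f"pics/{name}.png",im); return im
def rect(d,mask,z):
    ys,xs=np.nonzero(mask); P=np.array([onz(d,x,y,z)[:2] for x,y in zip(xs,ys)],np.float32)
    return cv2.minAreaRect(P)
E
python3 - <<'E'
from h import *
s=cap("side"); t=cap("top")
a=crop(s,200,230,360,350,4,"x"); a=cv2.convertScaleAbs(a,alpha=1.5,beta=20)
b=crop(t,260,150,420,270,4,"x");b=cv2.convertScaleAbs(b,alpha=1.5,beta=20)
im=np.vstack([a,b]); cv2.imwrite("pics/crop1.png",cv2.resize(im,None,fx=.62,fy=.62,interpolation=cv2.INTER_AREA))
for c,d in (("top",t),):
    for n,z in (("block",.075),("holder_floor",.03),("counter",.087)):
        for r in vision.outline_of(c,n)[:3]: print(c,n,round(r["p"],2),np.argwhere(r["pixels"]).mean(0)[::-1],rect(d,r["pixels"],z))
print("well",onz(t,179,209,.09),onz(s,252,162,.09))
for p in ((335,174),(359,178),(383,181)): print(onz(t,*p,.09))
E
```

```text
top block 0.57 [355.97385204 179.3252551 ] ((0.6106626391410828, -0.2451827973127365), (0.1862533688545227, 0.065739206969738), 81.654541015625)
top block 0.41 [346.95667244 247.91161179] ((0.435459703207016, -0.22013701498508453), (0.08647105097770691, 0.0559968575835228), 80.26638793945312)
top holder_floor 0.87 [306.34793187 285.90875912] ((0.33555155992507935, -0.12136386334896088), (0.09128017723560333, 0.06211848929524422), 89.96302795410156)
top holder_floor 0.71 [346.14032258 248.42096774] ((0.4328937530517578, -0.22659023106098175), (0.08949211239814758, 0.06065046787261963), 81.64417266845703)
top counter 0.82 [178.16697738 168.43019096] ((0.6316585540771484, 0.21285447478294373), (0.35607534646987915, 0.3826552927494049), 89.40137481689453)
well [0.53406885 0.19937001 0.09      ] [0.53917483 0.19614367 0.09      ]
[ 0.62164243 -0.18877156  0.09      ]
[ 0.61166656 -0.24852514  0.09      ]
[ 0.60419942 -0.30824958  0.09      ]
```

View pics/crop1.png

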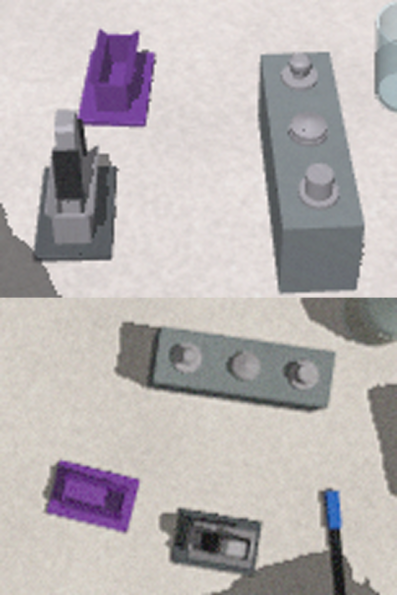

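The candidates in the side view are (321,258), which has a waisted mushroom head, (324,282), which has a flat cap, and (328,304), which has a straight knob. The first one is the necked source, and the crop shows its waist. The real holder is the grey one with the tongs in it at (230,300). The two purple ones are look-alikes. I'll move above the tongs next.

{"op": "carry_out", "data": {"rows": [{"fingers":1,"x":-0.953,"y":-1,"z":0.13,"turn":0.329},{"fingers":1,"x":-0.953,"y":-1,"z":0.13,"turn":0.329},{"fingers":1,"x":-0.953,"y":-1,"z":0.13,"turn":0.329},{"fingers":1,"x":-0.953,"y":-1,"z":0.13,"turn":0.329},{"fingers":1,"x":-0.953,"y":-1,"z":0.13,"turn":0.329},{"fingers":1,"x":-0.953,"y":-1,"z":0.13,"turn":0.329},{"fingers":1,"x":-0.953,"y":-1,"z":0.13,"turn":0.329},{"fingers":1,"x":-0.953,"y":-1,"z":0.13,"turn":0.329},{"fingers":1,"x":-0.953,"y":-1,"z":0.13,"turn":0.329},{"fingers":1,"x":-0.953,"y":-1,"z":0.13,"turn":0.329}]}}

```text
clock: 2.18
tcp_pos: [0.4124, -0.2285, 0.1999]
orientation: [[-0.145, -0.989, 0.001], [-0.989, 0.145, -0.0], [0.0, -0.001, -1.0]]
force: [0.5, -0.4, 0.3]
grip_width: 0.0882
```

{"op": "carry_out", "data": {"rows": [{"fingers":0.3},{"fingers":0.3},{"fingers":0.3},{"fingers":0.3}]}}

```text
$.rows[0]: bad value
```

```bash
python3 - <<'E'
from h import *
d=cap("wrist","wrist1"); print(d["vfov"],[np.round(x,4) for x in (d["rvec"],d["tvec"])]); 
s=robot.get_state(); print(s["clock"],s["tcp_pos"],s["orientation"][:,0],s["force"],s["grip_width"])
for t in ("tongs_grip","holder_floor","tongs_jaw","source_neck"):
    print(t,[(np.round(r["location"],3).tolist(),round(r["p"],2)) for r in vision.spot_in("wrist",t)][:3])
E
```

```text
60.37112375912048 [array([-1.9233,  2.2232,  0.3143]), array([-0.1665,  0.3956,  0.4745])]
2.2333 [ 0.41608404 -0.21976548  0.19921978] [-0.13438942 -0.99091793 -0.00459888] [3.19654968 7.62274581 0.14240391] 0.08815791754756723
tongs_grip [([0.436, -0.232, 0.099], 0.92)]
holder_floor [([0.444, -0.233, 0.001], 0.89), ([0.342, -0.141, 0.008], 0.76), ([0.483, -0.105, 0.005], 0.74)]
tongs_jaw [([0.434, -0.232, 0.103], 0.83)]
source_neck []
```

View pics/wrist1.png

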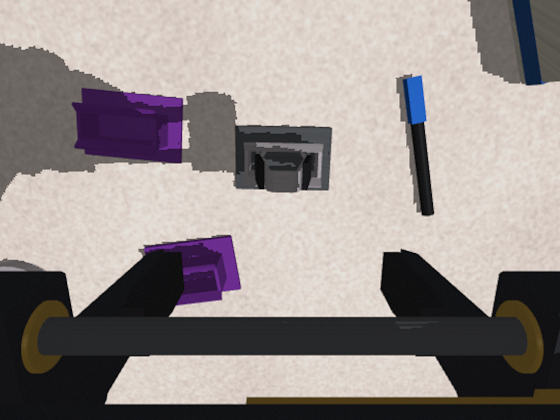

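```bash
python3 - <<'E'
from h import *
d=cap("wrist","wrist2"); s=robot.get_state(); print(s["clock"],s["tcp_pos"],s["orientation"][:,0],s["force"])
print(ray(d,280,210), "down pt",proj(d,[s["tcp_pos"]*[1,1,0], s["tcp_pos"]]))
for t,z in (("tongs_grip",.111),("holder_floor",.0)):
  print(t,[(np.round(r["location"],3).tolist(),round(r["p"],2)) for r in vision.spot_in("wrist",t)][:3])
  for r in vision.outline_of("wrist",t)[:2]:
    m=r["pixels"].astype(np.uint8); print(round(r["p"],2),cv2.boundingRect(m),rect(d,m,z))
crop(d,200,80,380,240,4,"w2c")
E
```

```text
2.4833 [ 0.41121943 -0.23167481  0.19987572] [-1.46307571e-01 -9.89238833e-01  7.90577471e-04] [-0.40808706 -0.72883511 -0.30292585]
(array([ 0.48215026, -0.24029858,  0.34579701]), array([-0.2831679 ,  0.04474481, -0.95807307])) down pt [[282.98559716 178.52518193]
 [285.05803385 270.01648514]]
tongs_grip [([0.434, -0.231, 0.099], 0.83)]
0.97 (251, 151, 58, 42) ((0.4386727511882782, -0.2328280359506607), (0.03759535774588585, 0.026937415823340416), 80.46295928955078)
holder_floor [([0.445, -0.233, -0.001], 0.77), ([0.482, -0.1, 0.005], 0.77), ([0.341, -0.141, 0.008], 0.66)]
0.94 (142, 236, 95, 68) ((0.3260904550552368, -0.12231212854385376), (0.09172733873128891, 0.07190584391355515), 89.6416244506836)
0.7 (232, 125, 97, 65) ((0.431841641664505, -0.23124226927757263), (0.09141349792480469, 0.060689594596624374), 81.03034210205078)
```

View pics/w2c.png

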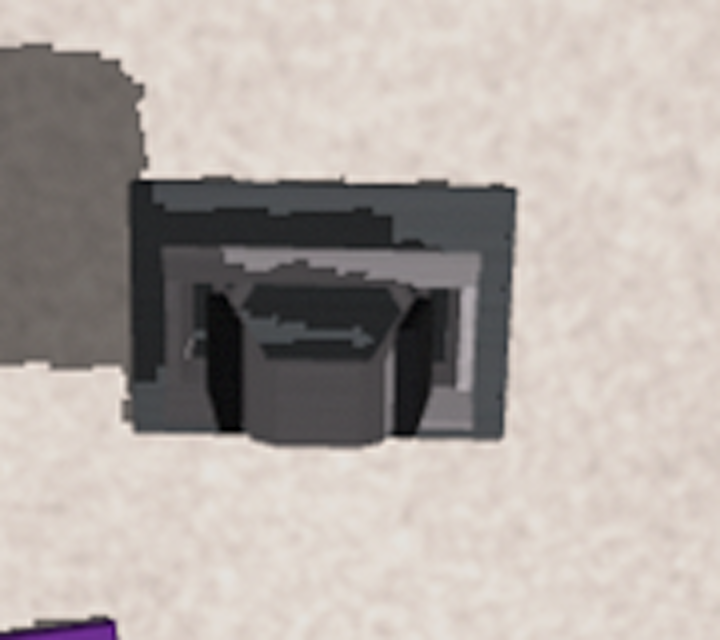

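```bash
python3 - <<'E'
from h import *
d=pickle.load(open("wrist.pkl","rb"))
q=lambda u,v,z: onz(d,200+u/4,80+v/4,z)[:2]
for z in (0.003,.006):
  c=[q(*p,z) for p in ((133,182),(516,187),(502,437),(134,433))]
  print(z,np.mean(c,0),[np.round(x,4) for x in c],[np.degrees(np.arctan2(*(a-b)[::-1])) for a,b in ((c[0],c[1]),(c[3],c[2]))])
print("top",q(315,360,.111),q(315,440,.111),q(248,400,.111),q(386,400,.111))
E
```

```text
0.003 [ 0.43168321 -0.23205328] [array([ 0.468 , -0.1932]), array([ 0.4541, -0.281 ]), array([ 0.3953, -0.2712]), array([ 0.4092, -0.1827])] [np.float64(81.0070566427024), np.float64(81.08277345027882)]
0.006 [ 0.43212487 -0.23212544] [array([ 0.4682, -0.1937]), array([ 0.4544, -0.2807]), array([ 0.3961, -0.271 ]), array([ 0.4099, -0.1832])] [np.float64(81.00705664270234), np.float64(81.0827734502788)]
top [ 0.44003715 -0.23250127] [ 0.42667218 -0.23052906] [ 0.43500508 -0.22053799] [ 0.43171386 -0.24316556]
```

{"op": "carry_out", "data": {"rows": [{"fingers":1,"x":-0.007,"y":-0.07,"z":0,"turn":0.0065},{"fingers":1,"x":-0.007,"y":-0.07,"z":0.1,"turn":0.0065},{"fingers":1,"x":-0.007,"y":-0.07,"z":0.22,"turn":0.0065},{"fingers":1,"x":-0.007,"y":-0.07,"z":0.34,"turn":0.0065},{"fingers":1,"x":-0.007,"y":-0.07,"z":0.42,"turn":0.0065},{"fingers":1,"x":-0.007,"y":-0.07,"z":0.487,"turn":0.0065},{"fingers":1,"x":-0.007,"y":-0.07,"z":0.487,"turn":0.0065},{"fingers":1,"x":-0.007,"y":-0.07,"z":0.487,"turn":0.0065}]}}

```text
clock: 3.35
tcp_pos: [0.432, -0.2316, 0.0532]
orientation: [[-0.156, -0.988, -0.002], [-0.988, 0.156, 0.001], [-0.0, 0.002, -1.0]]
force: [-0.9, -0.0, -0.5]
grip_width: 0.0879
```

```bash
python3 - <<'E'
from h import *
d=cap("wrist","wrist3"); s=robot.get_state(); print(s["clock"],s["tcp_pos"],s["orientation"][:,0],s["force"])
crop(d,140,110,420,320,2.5,"w3c")
E
```

```text
3.4 [ 0.43299635 -0.23190503  0.0542294 ] [-1.55476049e-01 -9.87839619e-01  2.92087698e-04] [ 0.12994096 -0.03489696  0.48766943]
```

View pics/w3c.png

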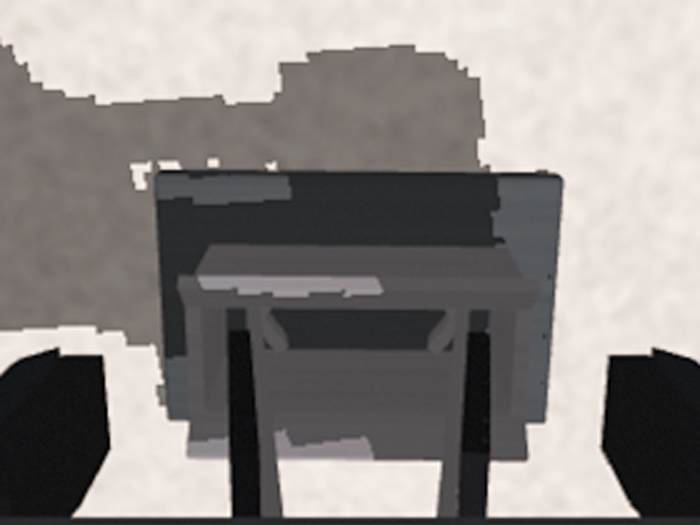

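{"op": "carry_out", "data": {"rows": [{"fingers":-0.18,"x":0,"y":0,"z":0,"turn":0},{"fingers":-0.18,"x":0,"y":0,"z":0,"turn":0},{"fingers":-0.18,"x":0,"y":0,"z":0,"turn":0},{"fingers":-0.18,"x":0,"y":0,"z":0,"turn":0},{"fingers":-0.18,"x":0,"y":0,"z":0,"turn":0},{"fingers":-0.18,"x":0,"y":0,"z":0,"turn":0}], "force": 20}}

```text
clock: 3.9
tcp_pos: [0.4329, -0.2313, 0.0539]
orientation: [[-0.155, -0.988, 0.0], [-0.988, 0.155, -0.0], [0.0, -0.0, -1.0]]
force: [0.7, -0.1, -0.1]
grip_width: 0.0506
```

{"op": "carry_out", "data": {"rows": [{"fingers":-0.18,"x":0,"y":0,"z":0,"turn":0},{"fingers":-0.18,"x":0,"y":0,"z":0,"turn":0},{"fingers":-0.18,"x":0,"y":0,"z":0,"turn":0},{"fingers":-0.18,"x":0,"y":0,"z":0,"turn":0},{"fingers":-0.18,"x":0,"y":0,"z":0,"turn":0},{"fingers":-0.18,"x":0,"y":0,"z":0,"turn":0}]}}

```text
clock: 4.4
tcp_pos: [0.4327, -0.2312, 0.0535]
orientation: [[-0.155, -0.988, -0.0], [-0.988, 0.155, 0.0], [-0.0, 0.0, -1.0]]
force: [0.3, -0.6, -0.5]
grip_width: 0.0361
```

{"op": "carry_out", "data": {"rows": [{"fingers":-0.18,"x":0,"y":0,"z":-0.03,"turn":0},{"fingers":-0.18,"x":0,"y":0,"z":-0.1,"turn":0},{"fingers":-0.18,"x":0,"y":0,"z":-0.2,"turn":0},{"fingers":-0.18,"x":0,"y":0,"z":-0.32,"turn":0},{"fingers":-0.18,"x":0,"y":0,"z":-0.43,"turn":0},{"fingers":-0.18,"x":0,"y":0,"z":-0.48,"turn":0},{"fingers":-0.18,"x":0,"y":0,"z":-0.48,"turn":0},{"fingers":-0.18,"x":0,"y":0,"z":-0.48,"turn":0}]}}

```text
clock: 5.07
tcp_pos: [0.4331, -0.2314, 0.1985]
orientation: [[-0.155, -0.988, 0.002], [-0.988, 0.155, -0.001], [0.001, -0.002, -1.0]]
force: [-0.5, 0.4, -0.9]
grip_width: 0.0364
```

```bash
python3 - <<'E'
from h import *
d=cap("wrist","wrist4"); s=robot.get_state(); print(s["clock"],s["tcp_pos"],s["orientation"][:,0],s["force"],s["grip_width"])
for t in ("source_neck","source_collar","source_c_top","block","tongs_grip","tongs_jaw"):
    print(t,[(np.round(r["location"],3).tolist(),round(r["p"],2)) for r in vision.spot_in("wrist",t)][:3])
E
```

```text
5.1167 [ 0.43235068 -0.23100017  0.19734724] [-1.54503773e-01 -9.87992194e-01 -9.85356404e-05] [-0.34604203  0.21565275 -1.79305829] 0.03631101286295113
source_neck []
source_collar []
source_c_top []
block [([0.59, -0.23, 0.003], 0.69)]
tongs_grip [([0.441, -0.232, 0.232], 0.86), ([0.429, -0.36, 0.013], 0.42)]
tongs_jaw [([0.439, -0.233, 0.235], 0.6)]
```

View pics/wrist4.png

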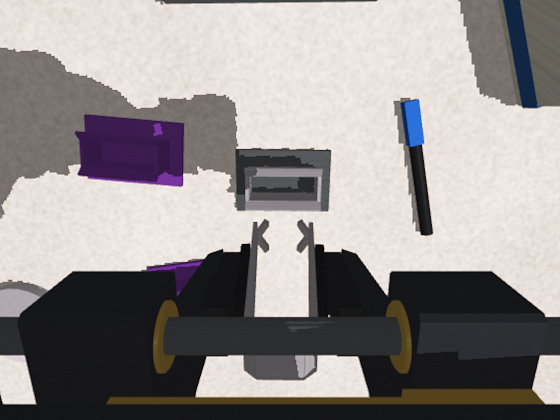

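{"op": "carry_out", "data": {"rows": [{"fingers":-0.18,"x":-0.05,"y":-0.12,"z":0,"turn":0},{"fingers":-0.18,"x":-0.1,"y":-0.24,"z":0,"turn":0},{"fingers":-0.18,"x":-0.15,"y":-0.35,"z":0,"turn":0},{"fingers":-0.18,"x":-0.2,"y":-0.46,"z":0,"turn":0},{"fingers":-0.18,"x":-0.219,"y":-0.512,"z":0,"turn":0},{"fingers":-0.18,"x":-0.219,"y":-0.512,"z":0,"turn":0},{"fingers":-0.18,"x":-0.219,"y":-0.512,"z":0,"turn":0}]}}

```text
clock: 6.0
tcp_pos: [0.5947, -0.1895, 0.1965]
orientation: [[-0.153, -0.988, -0.002], [-0.988, 0.153, 0.0], [-0.0, 0.002, -1.0]]
force: [-0.8, 0.3, -0.8]
grip_width: 0.0362
```

```bash
python3 - <<'E'
from h import *
d=cap("wrist","wrist5"); s=robot.get_state(); print(s["clock"],s["tcp_pos"],s["orientation"][:,0],s["force"],s["grip_width"])
for t in ("source_neck","source_collar","source_c_top"):
    print(t,[(np.round(r["location"],3).tolist(),round(r["p"],2)) for r in vision.spot_in("wrist",t)][:3])
    for r in vision.outline_of("wrist",t)[:2]: print(round(r["p"],2),cv2.boundingRect(r["pixels"].astype(np.uint8)))
print(proj(d,[s["tcp_pos"]-[0,0,.044],s["tcp_pos"]-[0,0,.048]]))
crop(d,150,60,430,270,2.8,"w5c")
E
```

```text
6.05 [ 0.59368194 -0.1903543   0.19665842] [-1.54779794e-01 -9.87948927e-01  3.65358573e-04] [-0.79623855 -1.53926461 -0.74659245] 0.03619630215742024
source_neck [([0.625, -0.191, 0.078], 0.83)]
0.72 (258, 143, 39, 39)
0.3 (470, 0, 90, 90)
source_collar [([0.627, -0.188, 0.079], 0.65)]
0.78 (257, 142, 40, 41)
source_c_top [([0.618, -0.248, 0.083], 0.65)]
0.69 (338, 142, 41, 39)
[[284.79798877 235.97812956]
 [284.73763968 233.47395137]]
```

View pics/w5c.png

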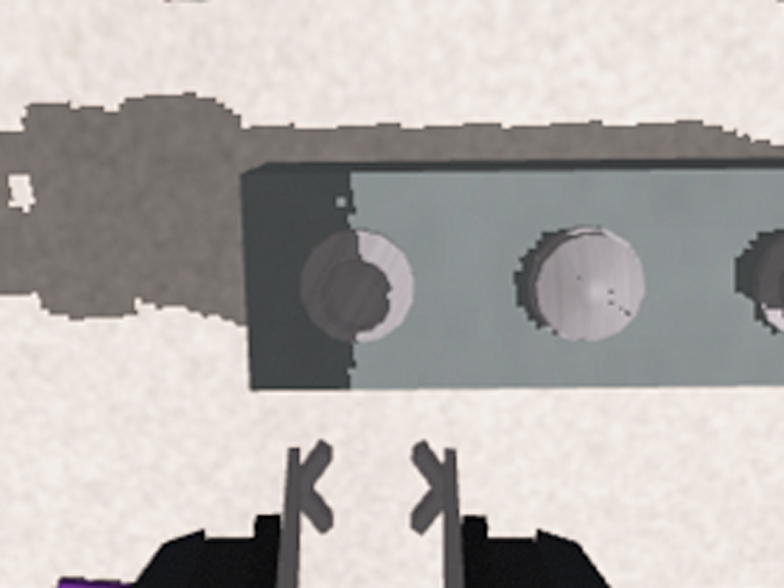

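```bash
python3 - <<'E'
from h import *
d=pickle.load(open("wrist.pkl","rb")); s=robot.get_state(); t=s["tcp_pos"]; R=s["orientation"]
a=onz(d,150+357/2.8,60+285/2.8,.079); b=onz(d,150+356/2.8,60+297/2.8,.098); j=onz(d,150+371/2.8,60+487/2.8,t[2]-.046)
print(a,b,j-t,t)
for p in (a,b): print("tool delta from tcp",(R.T@(p-t))[:2]/.3,"from seen jaw",(R.T@(p-j))[:2]/.3, "mm",(R.T@(p-j))[:2]*1000)
E
```

```text
[ 0.62398223 -0.19018778  0.079     ] [ 0.62410744 -0.19016832  0.098     ] [ 0.0007119   0.00140708 -0.046     ] [ 0.59406116 -0.19062843  0.19781061]
tool delta from tcp [-0.0170543  -0.09833554] from seen jaw [-0.01201708 -0.09670509] mm [ -3.60512252 -29.01152703]
tool delta from tcp [-0.01716884 -0.09873119] from seen jaw [-0.01213162 -0.09710074] mm [ -3.63948721 -29.13022215]
```

{"op": "carry_out", "data": {"rows": [{"fingers":-0.18,"x":-0.013,"y":-0.05,"z":0,"turn":0},{"fingers":-0.18,"x":-0.013,"y":-0.097,"z":0,"turn":0},{"fingers":-0.18,"x":-0.013,"y":-0.097,"z":0,"turn":0},{"fingers":-0.18,"x":-0.013,"y":-0.097,"z":0,"turn":0},{"fingers":-0.18,"x":-0.013,"y":-0.097,"z":0.08,"turn":0},{"fingers":-0.18,"x":-0.013,"y":-0.097,"z":0.15,"turn":0},{"fingers":-0.18,"x":-0.013,"y":-0.097,"z":0.21,"turn":0},{"fingers":-0.18,"x":-0.013,"y":-0.097,"z":0.21,"turn":0},{"fingers":-0.18,"x":-0.013,"y":-0.097,"z":0.21,"turn":0},{"fingers":-0.18,"x":-0.013,"y":-0.097,"z":0.21,"turn":0}]}}

```text
clock: 7.18
tcp_pos: [0.6244, -0.1911, 0.1359]
orientation: [[-0.155, -0.988, 0.001], [-0.988, 0.155, -0.0], [0.0, -0.001, -1.0]]
force: [0.5, 0.9, -0.8]
grip_width: 0.036
```

```bash
python3 - <<'E'
from h import *
d=cap("wrist","wrist6"); s=robot.get_state(); print(s["clock"],s["tcp_pos"],s["orientation"][:,0],s["force"],s["grip_width"])
crop(d,210,150,370,270,4.5,"w6c")
E
```

```text
7.2333 [ 0.62473241 -0.19105494  0.13622046] [-1.54862956e-01 -9.87935936e-01  2.28317270e-04] [0.1440101  0.16095357 0.06222837] 0.03569672139312141
```

View pics/w6c.png

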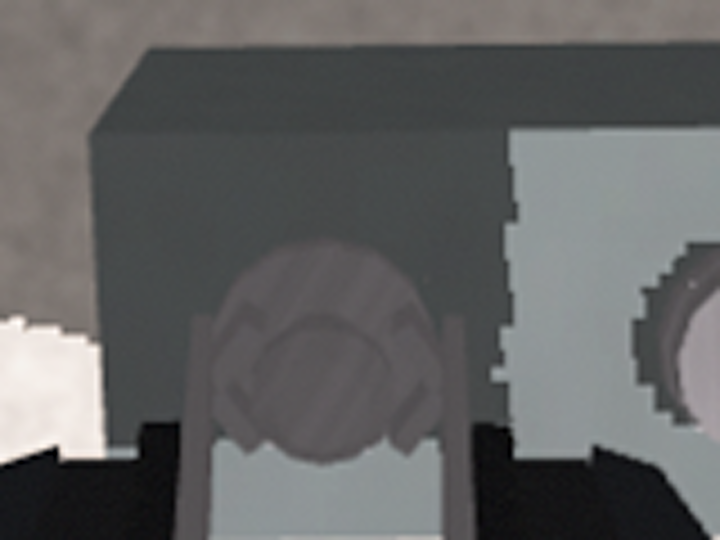

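{"op": "carry_out", "data": {"rows": [{"fingers":-0.18,"x":0,"y":0,"z":0.012,"turn":0},{"fingers":-0.18,"x":0,"y":0,"z":0.023,"turn":0},{"fingers":-0.18,"x":0,"y":0,"z":0.023,"turn":0},{"fingers":-0.18,"x":0,"y":0,"z":0.023,"turn":0}]}}

```text
clock: 7.57
tcp_pos: [0.624, -0.1908, 0.1277]
orientation: [[-0.155, -0.988, -0.0], [-0.988, 0.155, -0.0], [0.0, 0.0, -1.0]]
force: [-0.0, -0.5, 0.1]
grip_width: 0.0359
```

{"op": "carry_out", "data": {"rows": [{"fingers":-0.18,"x":0,"y":0,"z":0.004,"turn":0},{"fingers":-0.18,"x":0,"y":0,"z":0.004,"turn":0},{"fingers":-0.18,"x":0,"y":0,"z":0.004,"turn":0}]}}

```text
clock: 7.82
tcp_pos: [0.6242, -0.1908, 0.1266]
orientation: [[-0.155, -0.988, 0.0], [-0.988, 0.155, -0.0], [0.0, -0.0, -1.0]]
force: [-1.3, -0.6, -0.5]
grip_width: 0.0362
```

{"op": "carry_out", "data": {"rows": [{"fingers":-0.18,"x":0,"y":0,"z":0.003,"turn":0},{"fingers":-0.18,"x":0,"y":0,"z":0.003,"turn":0},{"fingers":-0.18,"x":0,"y":0,"z":0.003,"turn":0}]}}

```text
clock: 8.07
tcp_pos: [0.6246, -0.1908, 0.1262]
orientation: [[-0.155, -0.988, 0.001], [-0.988, 0.155, -0.0], [0.0, -0.001, -1.0]]
force: [-0.3, 0.1, 3.8]
grip_width: 0.0361
```

{"op": "carry_out", "data": {"rows": [{"fingers":-0.18,"x":0,"y":0,"z":0.003,"turn":0},{"fingers":-0.18,"x":0,"y":0,"z":0.003,"turn":0},{"fingers":-0.18,"x":0,"y":0,"z":0.003,"turn":0}]}}

```text
clock: 8.32
tcp_pos: [0.625, -0.191, 0.1257]
orientation: [[-0.155, -0.988, 0.002], [-0.988, 0.155, -0.001], [0.0, -0.002, -1.0]]
force: [0.9, -0.3, 5.3]
grip_width: 0.0359
```

{"op": "carry_out", "data": {"rows": [{"fingers":-0.18,"x":0,"y":0,"z":-0.004,"turn":0},{"fingers":-0.18,"x":0,"y":0,"z":-0.004,"turn":0},{"fingers":-1,"x":0,"y":0,"z":-0.004,"turn":0},{"fingers":-1,"x":0,"y":0,"z":-0.004,"turn":0},{"fingers":-1,"x":0,"y":0,"z":-0.004,"turn":0},{"fingers":-1,"x":0,"y":0,"z":-0.004,"turn":0},{"fingers":-1,"x":0,"y":0,"z":-0.004,"turn":0},{"fingers":-1,"x":0,"y":0,"z":-0.004,"turn":0}], "force": 30}}

```text
clock: 8.98
tcp_pos: [0.6238, -0.1906, 0.1256]
orientation: [[-0.155, -0.988, -0.001], [-0.988, 0.155, 0.0], [-0.0, 0.001, -1.0]]
force: [-0.2, -0.3, -1.4]
grip_width: 0.0299
```

{"op": "carry_out", "data": {"rows": [{"fingers":-1,"x":0,"y":0,"z":-0.02,"turn":0},{"fingers":-1,"x":0,"y":0,"z":-0.06,"turn":0},{"fingers":-1,"x":0,"y":0,"z":-0.13,"turn":0},{"fingers":-1,"x":0,"y":0,"z":-0.2,"turn":0},{"fingers":-1,"x":0,"y":0,"z":-0.27,"turn":0},{"fingers":-1,"x":0,"y":0,"z":-0.34,"turn":0},{"fingers":-1,"x":0,"y":0,"z":-0.4,"turn":0},{"fingers":-1,"x":0,"y":0,"z":-0.43,"turn":0},{"fingers":-1,"x":0,"y":0,"z":-0.43,"turn":0},{"fingers":-1,"x":0,"y":0,"z":-0.43,"turn":0}]}}

```text
clock: 9.82
tcp_pos: [0.6241, -0.1907, 0.2552]
orientation: [[-0.155, -0.988, 0.001], [-0.988, 0.155, -0.0], [0.0, -0.001, -1.0]]
force: [0.1, -0.0, -2.5]
grip_width: 0.0301
```

```bash
python3 - <<'E'
from h import *
s=robot.get_state(); print(s["clock"],s["tcp_pos"],s["orientation"][:,0],s["force"],s["grip_width"])
d=cap("side","side2"); 
for t in ("source_neck","source_collar"): print([(np.round(r["location"],3).tolist(),round(r["p"],2)) for r in vision.spot_in("side",t)][:2])
t=s["tcp_pos"]; P=proj(d,[t-[0,0,.043],t-[0,0,.052],t-[0,0,.118]]); print(P)
u,v=P[1].astype(int); crop(d,max(u-70,0),v-50,u+70,v+70,5,"s2c")
E
```

```text
9.8167 [ 0.62408585 -0.19071569  0.25516705] [-1.54574166e-01 -9.87981184e-01  7.89321467e-05] [ 0.14280362 -0.04214996 -2.51770317] 0.030068166008529663
[([0.622, -0.201, 0.184], 0.83)]
[([0.62, -0.2, 0.182], 0.58)]
[[323.06524979 206.77965241]
 [322.81957709 210.68192746]
 [321.11635891 237.73591251]]
```

View pics/s2c.png

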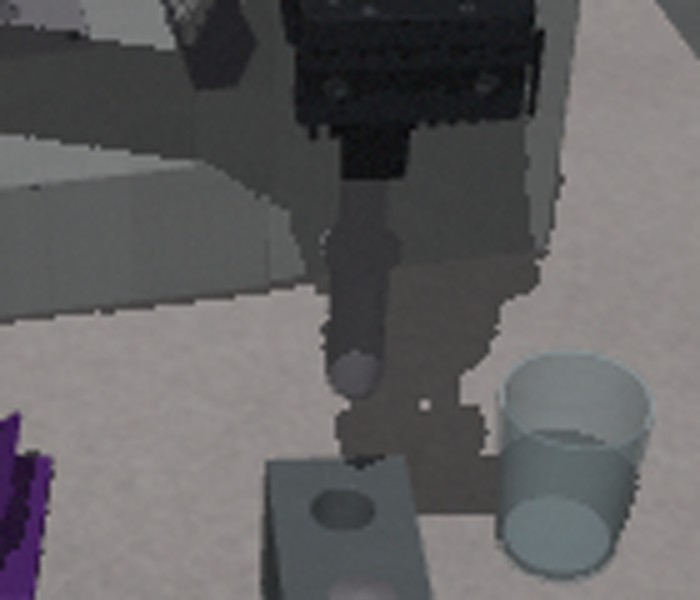

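{"op": "carry_out", "data": {"rows": [{"fingers":-1,"x":-0.04,"y":0.03,"z":0,"turn":0},{"fingers":-1,"x":-0.12,"y":0.08,"z":0,"turn":0},{"fingers":-1,"x":-0.22,"y":0.14,"z":0,"turn":0},{"fingers":-1,"x":-0.32,"y":0.2,"z":0,"turn":0},{"fingers":-1,"x":-0.42,"y":0.26,"z":0,"turn":0},{"fingers":-1,"x":-0.52,"y":0.32,"z":0,"turn":0},{"fingers":-1,"x":-0.62,"y":0.37,"z":0,"turn":0},{"fingers":-1,"x":-0.72,"y":0.41,"z":0,"turn":0},{"fingers":-1,"x":-0.82,"y":0.45,"z":0,"turn":0},{"fingers":-1,"x":-0.9,"y":0.48,"z":0,"turn":0}]}}

```text
clock: 10.8
tcp_pos: [0.522, 0.1009, 0.2541]
orientation: [[-0.153, -0.988, -0.002], [-0.988, 0.153, 0.0], [-0.0, 0.002, -1.0]]
force: [0.5, 0.8, -1.8]
grip_width: 0.0301
```

{"op": "carry_out", "data": {"rows": [{"fingers":-1,"x":-0.09,"y":0.04,"z":0,"turn":0},{"fingers":-1,"x":-0.17,"y":0.08,"z":0,"turn":0},{"fingers":-1,"x":-0.25,"y":0.12,"z":0,"turn":0},{"fingers":-1,"x":-0.29,"y":0.135,"z":0,"turn":0},{"fingers":-1,"x":-0.311,"y":0.14,"z":0,"turn":0},{"fingers":-1,"x":-0.311,"y":0.14,"z":0,"turn":0},{"fingers":-1,"x":-0.311,"y":0.14,"z":0,"turn":0},{"fingers":-1,"x":-0.311,"y":0.14,"z":0,"turn":0}]}}

```text
clock: 11.47
tcp_pos: [0.4969, 0.1952, 0.2545]
orientation: [[-0.157, -0.988, -0.0], [-0.988, 0.157, -0.001], [0.001, 0.0, -1.0]]
force: [-0.4, -0.4, -1.2]
grip_width: 0.0302
```

```bash
python3 - <<'E'
from h import *
d=cap("wrist","wrist7"); s=robot.get_state(); t=s["tcp_pos"]; print(s["clock"],t,s["orientation"][:,0],s["force"],s["grip_width"])
print(vision.spot_in("wrist","well_mouth"))
print(proj(d,[t-[0,0,.043],t-[0,0,.118],[.534,.198,.09]]))
crop(d,150,40,430,250,2.8,"w7c")
E
```

```text
11.5167 [0.4969378  0.19525544 0.25464655] [-1.57021096e-01 -9.87594806e-01  9.35369333e-04] [ 0.51039372  0.0850451  -1.24181713] 0.029800101014364644
[{'location': [0.5691, 0.2008, 0.0872], 'p': 0.76}]
[[282.85821439 235.17493389]
 [282.38451616 200.08929062]
 [272.25801344 144.85840558]]
```

View pics/w7c.png

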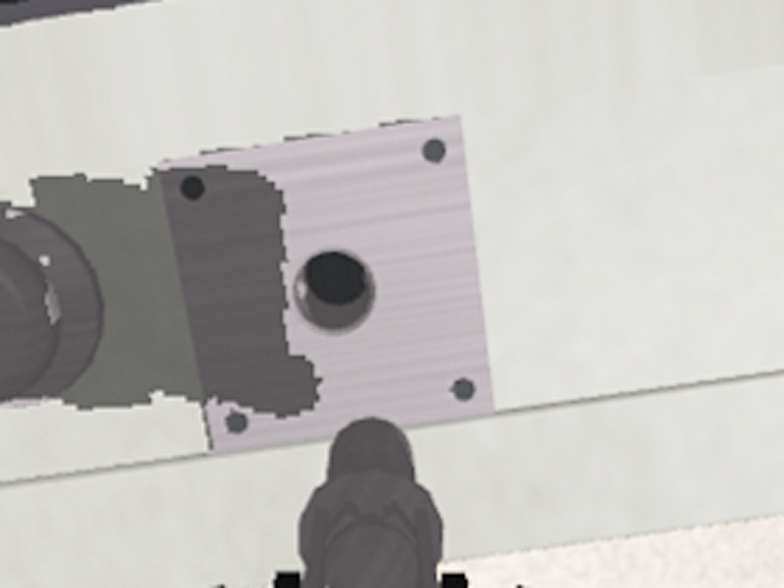

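```bash
python3 - <<'E'
from h import *
d=pickle.load(open("wrist.pkl","rb")); s=robot.get_state(); t=s["tcp_pos"]; R=s["orientation"]
q=lambda u,v,z: onz(d,150+u/2.8,40+v/2.8,z)
g=cv2.cvtColor(d["pixels"],cv2.COLOR_BGR2GRAY)[40+80:40+125,150+95:150+145]; 
print([np.round(x,1) for x in (cv2.HoughCircles(cv2.resize(cv2.equalizeHist(g),None,fx=4,fy=4,interpolation=3),cv2.HOUGH_GRADIENT,1,50,param1=150,param2=20,minRadius=50,maxRadius=70)[0][:3]/4)]) 
sc=[q(*p,.09) for p in ((192,187),(434,150),(464,389),(236,422))]
for n,p in (("hole",q(334,291,.09)),("screws",np.mean(sc,0))): print(n,p,(R.T@(p-t))[:2]*1000)
print([q(*p,.09)[:2].round(4) for p in ((293,291),(375,291),(334,249),(334,333))],[np.linalg.norm(sc[i]-sc[i-1]).round(4) for i in range(4)])
f=q(371,418,t[2]-.118); print("foot front edge rel tcp tool mm",(R.T@(f-t))[:2]*1000)
E
```

```text
[array([23.6, 23.9, 16.5], dtype=float32)]
hole [0.53517023 0.20037314 0.09      ] [-10.94329996 -37.03832468]
screws [0.53530793 0.20110024 0.09      ] [-11.68299768 -37.0603274 ]
[array([0.5371, 0.2127]), array([0.5332, 0.188 ]), array([0.5475, 0.1983]), array([0.5225, 0.2025])] [np.float64(0.0722), np.float64(0.0722), np.float64(0.0721), np.float64(0.0725)]
foot front edge rel tcp tool mm [ 0.21168878 -8.49279296]
```

{"op": "carry_out", "data": {"rows": [{"fingers":-1,"x":-0.02,"y":-0.06,"z":0,"turn":0},{"fingers":-1,"x":-0.038,"y":-0.1235,"z":0,"turn":0},{"fingers":-1,"x":-0.038,"y":-0.1235,"z":0,"turn":0},{"fingers":-1,"x":-0.038,"y":-0.1235,"z":0.05,"turn":0},{"fingers":-1,"x":-0.038,"y":-0.1235,"z":0.1,"turn":0},{"fingers":-1,"x":-0.038,"y":-0.1235,"z":0.13,"turn":0},{"fingers":-1,"x":-0.038,"y":-0.1235,"z":0.14,"turn":0},{"fingers":-1,"x":-0.038,"y":-0.1235,"z":0.14,"turn":0},{"fingers":-1,"x":-0.038,"y":-0.1235,"z":0.14,"turn":0}]}}

```text
clock: 12.32
tcp_pos: [0.535, 0.2024, 0.2134]
orientation: [[-0.155, -0.988, 0.0], [-0.988, 0.155, 0.0], [-0.0, -0.0, -1.0]]
force: [-0.3, -0.3, -0.9]
grip_width: 0.0296
```

```bash
python3 - <<'E'
from h import *
d=cap("wrist","wrist8"); s=robot.get_state(); t=s["tcp_pos"]; print(s["clock"],t,s["orientation"][:,0],s["force"],s["grip_width"])
im=np.hstack([crop(d,200,90,360,250,2.4,"x"),]); d=cap("side"); P=proj(d,[.535,.2,.1])[0].astype(int); print(P)
b=crop(d,P[0]-40,P[1]-40,P[0]+40,P[1]+40,4.8,"x"); cv2.imwrite("pics/w8.png",np.hstack([im,b]))
E
```

```text
12.3667 [0.53524512 0.2025978  0.21365681] [-1.54726140e-01 -9.87957239e-01 -5.62044290e-04] [ 0.1158917  -0.28496354 -1.84479438] 0.030367416577170916
[250 158]
```

View pics/w8.png

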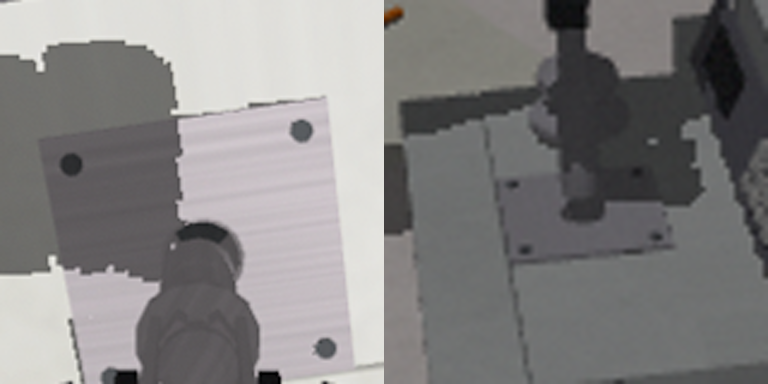

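```bash
python3 - <<'E'
from h import *
d=pickle.load(open("wrist.pkl","rb")); s=robot.get_state(); t=s["tcp_pos"]; R=s["orientation"]
q=lambda u,v,z: onz(d,200+u/2.4,90+v/2.4,z)
sc=[q(*p,.09) for p in ((71,164),(301,131),(326,348),(110,377))]
print([np.linalg.norm(sc[i]-sc[i-1]).round(4) for i in range(4)])
w=[(sc[0]+sc[2])/2,(sc[1]+sc[3])/2]; print(w,[(R.T@(p-t))[:2]*1000 for p in w])
h=q(243,260,.09); print("hole right edge rel tcp",(R.T@(h-t))[:2]*1000)
P=proj(d,[t-[0,0,.118],t-[0,0,.110],t-[0,0,.043]]); print((P-[200,90])*2.4)
E
```

```text
[np.float64(0.0721), np.float64(0.072), np.float64(0.072), np.float64(0.0725)]
[array([0.53526264, 0.20104417, 0.09      ]), array([0.53524061, 0.20130829, 0.09      ])] [array([ 1.74300365, -0.05437517]), array([1.48546564, 0.00825134])]
hole right edge rel tcp [14.78889916  0.32852684]
[[197.30985911 264.11422398]
 [197.35415494 270.9076588 ]
 [197.85818974 348.20899525]]
```

{"op": "carry_out", "data": {"rows": [{"fingers":-1,"x":0.006,"y":0,"z":0,"turn":0},{"fingers":-1,"x":0.006,"y":0,"z":0,"turn":0},{"fingers":-1,"x":0.006,"y":0,"z":0.013,"turn":0},{"fingers":-1,"x":0.006,"y":0,"z":0.026,"turn":0},{"fingers":-1,"x":0.006,"y":0,"z":0.036,"turn":0},{"fingers":-1,"x":0.006,"y":0,"z":0.036,"turn":0},{"fingers":-1,"x":0.006,"y":0,"z":0.036,"turn":0}]}}

```text
clock: 13.0
tcp_pos: [0.5343, 0.2007, 0.2017]
orientation: [[-0.154, -0.988, -0.001], [-0.988, 0.154, -0.0], [0.0, 0.001, -1.0]]
force: [-1.1, 0.2, -1.2]
grip_width: 0.0297
```

{"op": "carry_out", "data": {"rows": [{"fingers":-1,"x":0,"y":0,"z":0.007,"turn":0},{"fingers":-1,"x":0,"y":0,"z":0.014,"turn":0},{"fingers":-1,"x":0,"y":0,"z":0.014,"turn":0}]}}

```text
clock: 13.25
tcp_pos: [0.5344, 0.2007, 0.1975]
orientation: [[-0.155, -0.988, -0.001], [-0.988, 0.155, -0.0], [0.0, 0.0, -1.0]]
force: [-0.0, 0.2, -0.7]
grip_width: 0.0301
```

```bash
python3 - <<'E'
from h import *
s=robot.get_state(); print(s["clock"],s["tcp_pos"],s["force"],s["ft_torque"])
E
```

```text
13.25 [0.53437304 0.2006536  0.19748727] [-0.01219643  0.15323688 -0.67688199] [ 0.00192751 -0.02918623  0.0109155 ]
```

{"op": "carry_out", "data": {"rows": [{"fingers":-1,"x":0,"y":0,"z":0.007,"turn":0},{"fingers":-1,"x":0,"y":0,"z":0.014,"turn":0},{"fingers":-1,"x":0,"y":0,"z":0.014,"turn":0}]}}

```text
clock: 13.5
tcp_pos: [0.5343, 0.2007, 0.1932]
orientation: [[-0.155, -0.988, -0.001], [-0.988, 0.155, -0.0], [0.0, 0.001, -1.0]]
force: [-0.2, 0.6, -1.6]
grip_width: 0.0299
```

{"op": "carry_out", "data": {"rows": [{"fingers":-1,"x":0,"y":0,"z":0.007,"turn":0},{"fingers":-1,"x":0,"y":0,"z":0.014,"turn":0},{"fingers":-1,"x":0,"y":0,"z":0.014,"turn":0}]}}

```text
clock: 13.75
tcp_pos: [0.5343, 0.2006, 0.189]
orientation: [[-0.155, -0.988, -0.001], [-0.988, 0.155, -0.0], [0.0, 0.001, -1.0]]
force: [-0.1, 0.9, -0.8]
grip_width: 0.0301
```

{"op": "carry_out", "data": {"rows": [{"fingers":-1,"x":0,"y":0,"z":0.007,"turn":0},{"fingers":-1,"x":0,"y":0,"z":0.012,"turn":0},{"fingers":-1,"x":0,"y":0,"z":0.012,"turn":0}]}}

```text
clock: 14.0
tcp_pos: [0.5344, 0.2007, 0.1855]
orientation: [[-0.154, -0.988, -0.0], [-0.988, 0.154, -0.0], [0.0, 0.0, -1.0]]
force: [0.1, -0.9, -1.3]
grip_width: 0.0299
```

{"op": "carry_out", "data": {"rows": [{"fingers":-1,"x":0,"y":0,"z":0.007,"turn":0},{"fingers":-1,"x":0,"y":0,"z":0.01,"turn":0},{"fingers":-1,"x":0,"y":0,"z":0.01,"turn":0}]}}

```text
clock: 14.25
tcp_pos: [0.5344, 0.2007, 0.1826]
orientation: [[-0.155, -0.988, -0.0], [-0.988, 0.155, -0.0], [0.0, 0.0, -1.0]]
force: [1.5, -0.6, -1.1]
grip_width: 0.0297
```

{"op": "carry_out", "data": {"rows": [{"fingers":-1,"x":0,"y":0,"z":0.005,"turn":0},{"fingers":-1,"x":0,"y":0,"z":0.01,"turn":0},{"fingers":-1,"x":0,"y":0,"z":0.01,"turn":0}]}}

```text
clock: 14.5
tcp_pos: [0.5344, 0.2006, 0.1796]
orientation: [[-0.155, -0.988, -0.0], [-0.988, 0.155, -0.0], [0.0, 0.0, -1.0]]
force: [0.6, 0.0, -1.0]
grip_width: 0.03
```

{"op": "carry_out", "data": {"rows": [{"fingers":-1,"x":0,"y":0,"z":0.005,"turn":0},{"fingers":-1,"x":0,"y":0,"z":0.01,"turn":0},{"fingers":-1,"x":0,"y":0,"z":0.01,"turn":0}]}}

```text
clock: 14.75
tcp_pos: [0.5345, 0.2008, 0.1766]
orientation: [[-0.154, -0.988, -0.0], [-0.988, 0.154, 0.0], [-0.0, 0.0, -1.0]]
force: [-0.2, 1.2, -1.2]
grip_width: 0.03
```

{"op": "carry_out", "data": {"rows": [{"fingers":-1,"x":0,"y":0,"z":0.004,"turn":0},{"fingers":-1,"x":0,"y":0,"z":0.008,"turn":0},{"fingers":-1,"x":0,"y":0,"z":0.008,"turn":0}]}}

```text
clock: 15.0
tcp_pos: [0.5346, 0.2008, 0.1745]
orientation: [[-0.155, -0.988, 0.0], [-0.988, 0.155, 0.0], [-0.0, -0.0, -1.0]]
force: [0.9, 0.1, -0.5]
grip_width: 0.03
```

{"op": "carry_out", "data": {"rows": [{"fingers":-1,"x":0,"y":0,"z":0.004,"turn":0},{"fingers":-1,"x":0,"y":0,"z":0.008,"turn":0},{"fingers":-1,"x":0,"y":0,"z":0.008,"turn":0}]}}

```text
clock: 15.25
tcp_pos: [0.5343, 0.2007, 0.1717]
orientation: [[-0.155, -0.988, -0.0], [-0.988, 0.155, -0.0], [0.0, 0.0, -1.0]]
force: [0.4, -0.1, -0.9]
grip_width: 0.0298
```

{"op": "carry_out", "data": {"rows": [{"fingers":-1,"x":0,"y":0,"z":0.004,"turn":0},{"fingers":-1,"x":0,"y":0,"z":0.007,"turn":0},{"fingers":-1,"x":0,"y":0,"z":0.007,"turn":0}]}}

```text
clock: 15.5
tcp_pos: [0.5344, 0.2007, 0.1697]
orientation: [[-0.155, -0.988, -0.0], [-0.988, 0.155, -0.0], [0.0, 0.0, -1.0]]
force: [0.0, 0.2, -1.0]
grip_width: 0.0302
```

{"op": "carry_out", "data": {"rows": [{"fingers":-1,"x":0,"y":0,"z":0.004,"turn":0},{"fingers":-1,"x":0,"y":0,"z":0.007,"turn":0},{"fingers":-1,"x":0,"y":0,"z":0.007,"turn":0}]}}

```text
clock: 15.75
tcp_pos: [0.5344, 0.2007, 0.1676]
orientation: [[-0.155, -0.988, -0.0], [-0.988, 0.155, -0.0], [0.0, 0.0, -1.0]]
force: [0.2, -0.0, -1.7]
grip_width: 0.03
```

{"op": "carry_out", "data": {"rows": [{"fingers":-1,"x":0,"y":0,"z":0.004,"turn":0},{"fingers":-1,"x":0,"y":0,"z":0.007,"turn":0},{"fingers":-1,"x":0,"y":0,"z":0.007,"turn":0}]}}

```text
clock: 16.0
tcp_pos: [0.5344, 0.2007, 0.1656]
orientation: [[-0.155, -0.988, -0.0], [-0.988, 0.155, -0.0], [0.0, 0.0, -1.0]]
force: [0.3, 0.2, -0.7]
grip_width: 0.0301
```

{"op": "carry_out", "data": {"rows": [{"fingers":-1,"x":0,"y":0,"z":0.004,"turn":0},{"fingers":-1,"x":0,"y":0,"z":0.007,"turn":0},{"fingers":-1,"x":0,"y":0,"z":0.007,"turn":0}]}}

```text
clock: 16.25
tcp_pos: [0.5344, 0.2007, 0.1634]
orientation: [[-0.155, -0.988, -0.0], [-0.988, 0.155, -0.0], [0.0, 0.0, -1.0]]
force: [-0.3, -0.4, -0.9]
grip_width: 0.0299
```

{"op": "carry_out", "data": {"rows": [{"fingers":-1,"x":0,"y":0,"z":0.004,"turn":0},{"fingers":-1,"x":0,"y":0,"z":0.007,"turn":0},{"fingers":-1,"x":0,"y":0,"z":0.007,"turn":0}]}}

```text
clock: 16.5
tcp_pos: [0.5344, 0.2007, 0.1613]
orientation: [[-0.154, -0.988, -0.0], [-0.988, 0.154, -0.0], [0.0, 0.0, -1.0]]
force: [-0.3, 0.6, -1.0]
grip_width: 0.0301
```

```bash
python3 - <<'E'
from h import *
t=robot.get_state()["tcp_pos"]
for c in ("side","wrist","top"):
  d=cap(c,c+"9")
  for n in ("source_neck","source_collar","clip_a","clip_b"): print(c,n,[(np.round(r["location"],3).tolist(),round(r["p"],2)) for r in vision.spot_in(c,n)][:3])
  if c=="side":
    for n in ("source_neck","clip_a"):
      for r in vision.outline_of("side",n)[:2]: print(n,cv2.boundingRect(r["pixels"].astype(np.uint8)),round(r["p"],2))
    print(proj(d,[t-[0,0,.034],t-[0,0,.048],t-[0,0,.052],[t[0],t[1],.09]]))
E
```

```text
side source_neck [([0.532, 0.189, 0.105], 0.42)]
side source_collar [([0.535, 0.192, 0.106], 0.58), ([0.731, -0.17, 0.056], 0.41)]
side clip_a []
side clip_b []
source_neck (246, 154, 10, 11) 0.47
[[249.26143723 149.10905285]
 [249.54460214 153.74898827]
 [249.62473525 155.06204807]
 [250.00713115 161.32798081]]
wrist source_neck [([0.54, 0.202, 0.115], 0.94)]
wrist source_collar [([0.539, 0.202, 0.117], 0.57)]
wrist clip_a []
wrist clip_b []
top source_neck []
top source_collar []
top clip_a [([0.615, -0.234, 0.074], 0.43)]
top clip_b [([0.615, -0.234, 0.074], 0.43)]
```

{"op": "carry_out", "data": {"rows": [{"fingers":-1,"x":0,"y":0,"z":0.004,"turn":0},{"fingers":-1,"x":0,"y":0,"z":0.007,"turn":0},{"fingers":-1,"x":0,"y":0,"z":0.007,"turn":0}]}}

```text
clock: 17.6
tcp_pos: [0.5347, 0.2007, 0.1596]
orientation: [[-0.155, -0.988, 0.0], [-0.988, 0.155, 0.0], [-0.0, -0.0, -1.0]]
force: [0.9, 0.8, -0.9]
grip_width: 0.0301
```

{"op": "carry_out", "data": {"rows": [{"fingers":-1,"x":0,"y":0,"z":0.004,"turn":0},{"fingers":-1,"x":0,"y":0,"z":0.007,"turn":0},{"fingers":-1,"x":0,"y":0,"z":0.007,"turn":0}]}}

```text
clock: 17.85
tcp_pos: [0.5346, 0.2007, 0.1573]
orientation: [[-0.155, -0.988, 0.0], [-0.988, 0.155, 0.0], [-0.0, -0.0, -1.0]]
force: [-0.3, 0.3, -0.8]
grip_width: 0.03
```

{"op": "carry_out", "data": {"rows": [{"fingers":-1,"x":0,"y":0,"z":0.004,"turn":0},{"fingers":-1,"x":0,"y":0,"z":0.007,"turn":0},{"fingers":-1,"x":0,"y":0,"z":0.007,"turn":0}]}}

```text
clock: 18.1
tcp_pos: [0.5345, 0.2007, 0.1551]
orientation: [[-0.155, -0.988, -0.0], [-0.988, 0.155, -0.0], [0.0, 0.0, -1.0]]
force: [0.1, 0.4, -1.0]
grip_width: 0.03
```

{"op": "carry_out", "data": {"rows": [{"fingers":-1,"x":0,"y":0,"z":0.004,"turn":0},{"fingers":-1,"x":0,"y":0,"z":0.007,"turn":0},{"fingers":-1,"x":0,"y":0,"z":0.007,"turn":0}]}}

```text
clock: 18.35
tcp_pos: [0.5344, 0.2007, 0.1529]
orientation: [[-0.154, -0.988, -0.0], [-0.988, 0.154, -0.0], [0.0, 0.0, -1.0]]
force: [0.3, 0.7, -1.5]
grip_width: 0.0299
```

{"op": "carry_out", "data": {"rows": [{"fingers":-1,"x":0,"y":0,"z":0.003,"turn":0},{"fingers":-1,"x":0,"y":0,"z":0.005,"turn":0},{"fingers":-1,"x":0,"y":0,"z":0.005,"turn":0}]}}

```text
clock: 18.6
tcp_pos: [0.5345, 0.2007, 0.1515]
orientation: [[-0.155, -0.988, -0.0], [-0.988, 0.155, -0.0], [0.0, 0.0, -1.0]]
force: [-0.3, 1.0, -0.8]
grip_width: 0.0301
```

{"op": "carry_out", "data": {"rows": [{"fingers":-1,"x":0,"y":0,"z":0.003,"turn":0},{"fingers":-1,"x":0,"y":0,"z":0.005,"turn":0},{"fingers":-1,"x":0,"y":0,"z":0.005,"turn":0}]}}

```text
clock: 18.85
tcp_pos: [0.5344, 0.2007, 0.1499]
orientation: [[-0.155, -0.988, -0.0], [-0.988, 0.155, -0.0], [0.0, 0.0, -1.0]]
force: [-0.1, 0.5, -3.0]
grip_width: 0.03
```

{"op": "carry_out", "data": {"rows": [{"fingers":-1,"x":0,"y":0,"z":0.003,"turn":0},{"fingers":-1,"x":0,"y":0,"z":0.003,"turn":0},{"fingers":-1,"x":0,"y":0,"z":0.003,"turn":0}]}}

```text
clock: 19.1
tcp_pos: [0.5343, 0.2006, 0.149]
orientation: [[-0.155, -0.988, -0.001], [-0.988, 0.155, -0.0], [0.0, 0.0, -1.0]]
force: [0.0, 1.3, -3.4]
grip_width: 0.03
```

{"op": "carry_out", "data": {"rows": [{"fingers":-1,"x":0,"y":0,"z":0.003,"turn":0},{"fingers":-1,"x":0,"y":0,"z":0.003,"turn":0},{"fingers":-1,"x":0,"y":0,"z":0.003,"turn":0}]}}

```text
clock: 19.35
tcp_pos: [0.5344, 0.2007, 0.1482]
orientation: [[-0.155, -0.988, -0.0], [-0.988, 0.155, -0.0], [0.0, 0.0, -1.0]]
force: [0.1, 0.9, -3.9]
grip_width: 0.03
```

{"op": "carry_out", "data": {"rows": [{"fingers":-1,"x":0,"y":0,"z":0.003,"turn":0},{"fingers":-1,"x":0,"y":0,"z":0.003,"turn":0},{"fingers":-1,"x":0,"y":0,"z":0.003,"turn":0}]}}

```text
clock: 19.6
tcp_pos: [0.5346, 0.2007, 0.1475]
orientation: [[-0.155, -0.988, -0.0], [-0.988, 0.155, -0.0], [0.0, -0.0, -1.0]]
force: [0.1, -0.2, -2.4]
grip_width: 0.0299
```

{"op": "carry_out", "data": {"rows": [{"fingers":-1,"x":0,"y":0,"z":0.003,"turn":0},{"fingers":-1,"x":0,"y":0,"z":0.003,"turn":0},{"fingers":-1,"x":0,"y":0,"z":0.003,"turn":0}]}}

```text
clock: 19.85
tcp_pos: [0.5347, 0.2007, 0.1468]
orientation: [[-0.155, -0.988, 0.0], [-0.988, 0.155, 0.0], [-0.0, -0.0, -1.0]]
force: [-0.9, -0.3, 0.6]
grip_width: 0.0296
```

{"op": "carry_out", "data": {"rows": [{"fingers":-1,"x":0,"y":0,"z":0.003,"turn":0},{"fingers":-1,"x":0,"y":0,"z":0.003,"turn":0},{"fingers":-1,"x":0,"y":0,"z":0.003,"turn":0}]}}

```text
clock: 20.1
tcp_pos: [0.5354, 0.2009, 0.1467]
orientation: [[-0.155, -0.988, 0.002], [-0.988, 0.155, 0.0], [-0.001, -0.002, -1.0]]
force: [-0.1, -0.5, 5.8]
grip_width: 0.0299
```

{"op": "carry_out", "data": {"rows": [{"fingers":-1,"x":0,"y":0,"z":0.002,"turn":0},{"fingers":-1,"x":0,"y":0,"z":0.002,"turn":0},{"fingers":-1,"x":0,"y":0,"z":0.002,"turn":0}]}}

```text
clock: 20.35
tcp_pos: [0.5358, 0.2011, 0.1466]
orientation: [[-0.155, -0.988, 0.003], [-0.988, 0.155, 0.001], [-0.001, -0.002, -1.0]]
force: [-0.6, -1.9, 7.6]
grip_width: 0.0301
```

{"op": "carry_out", "data": {"rows": [{"fingers":-1,"x":0,"y":0,"z":0.003,"turn":0},{"fingers":-1,"x":0,"y":0,"z":0.003,"turn":0},{"fingers":-1,"x":0,"y":0,"z":0.003,"turn":0}]}}

```text
clock: 20.6
tcp_pos: [0.5363, 0.2013, 0.1465]
orientation: [[-0.155, -0.988, 0.004], [-0.988, 0.155, 0.001], [-0.002, -0.004, -1.0]]
force: [-0.7, -0.4, 12.8]
grip_width: 0.0298
```

{"op": "carry_out", "data": {"rows": [{"fingers":-1,"x":0,"y":0,"z":-0.004,"turn":0},{"fingers":-1,"x":0,"y":0,"z":-0.008,"turn":0},{"fingers":-1,"x":0,"y":0,"z":-0.008,"turn":0},{"fingers":-1,"x":0,"y":0,"z":-0.008,"turn":0}]}}

```text
clock: 20.93
tcp_pos: [0.5347, 0.2008, 0.1467]
orientation: [[-0.155, -0.988, 0.0], [-0.988, 0.155, 0.0], [-0.0, -0.0, -1.0]]
force: [-0.4, 0.5, 0.3]
grip_width: 0.0297
```

{"op": "carry_out", "data": {"rows": [{"fingers":-0.18,"x":0,"y":0,"z":0,"turn":0},{"fingers":-0.18,"x":0,"y":0,"z":0,"turn":0},{"fingers":-0.18,"x":0,"y":0,"z":0,"turn":0},{"fingers":-0.18,"x":0,"y":0,"z":0,"turn":0},{"fingers":-0.18,"x":0,"y":0,"z":0,"turn":0},{"fingers":-0.18,"x":0,"y":0,"z":0,"turn":0}], "force": 20}}

```text
clock: 21.43
tcp_pos: [0.5347, 0.2008, 0.1467]
orientation: [[-0.155, -0.988, 0.0], [-0.988, 0.155, 0.0], [-0.0, -0.0, -1.0]]
force: [-0.3, -0.9, 4.0]
grip_width: 0.0361
```

{"op": "carry_out", "data": {"rows": [{"fingers":-0.18,"x":0,"y":0,"z":-0.006,"turn":0},{"fingers":-0.18,"x":0,"y":0,"z":-0.02,"turn":0},{"fingers":-0.18,"x":0,"y":0,"z":-0.04,"turn":0},{"fingers":-0.18,"x":0,"y":0,"z":-0.07,"turn":0},{"fingers":-0.18,"x":0,"y":0,"z":-0.12,"turn":0},{"fingers":-0.18,"x":0,"y":0,"z":-0.2,"turn":0},{"fingers":-0.18,"x":0,"y":0,"z":-0.28,"turn":0},{"fingers":-0.18,"x":0,"y":0,"z":-0.3,"turn":0},{"fingers":-0.18,"x":0,"y":0,"z":-0.3,"turn":0}]}}

```text
clock: 22.18
tcp_pos: [0.5358, 0.2013, 0.2391]
orientation: [[-0.155, -0.988, 0.004], [-0.988, 0.155, 0.002], [-0.002, -0.004, -1.0]]
force: [-0.2, -0.5, -0.3]
grip_width: 0.0364
```

```bash
python3 - <<'E'
from h import *
s=robot.get_state(); t=s["tcp_pos"]; print(s["clock"],t,s["orientation"][:,0],s["force"],s["grip_width"])
for c in ("wrist","side"):
  d=cap(c,c+"10")
  for n in ("source_neck","source_collar"): print(c,n,[(np.round(r["location"],3).tolist(),round(r["p"],2)) for r in vision.spot_in(c,n)][:3])
  P=proj(d,[.5345,.2008,.1])[0].astype(int); print(P, proj(d,t-[0,0,.044]))
  if c=="wrist": a=crop(d,200,90,360,250,2.4,"x")
  else: b=crop(d,P[0]-40,P[1]-40,P[0]+40,P[1]+40,4.8,"x")
cv2.imwrite("pics/w10c.png",np.hstack([a,b]))
E
```

```text
22.1833 [0.53582559 0.20130323 0.23905585] [-0.15465838 -0.98796525 -0.00233494] [-0.15597363 -0.52972379 -0.2922926 ] 0.03635668708801958
wrist source_neck [([0.54, 0.203, 0.1], 0.9)]
wrist source_collar [([0.54, 0.201, 0.1], 0.64), ([0.546, 0.292, 0.13], 0.21)]
[283 195] [[283.16975324 234.80428673]]
side source_neck [([0.53, 0.193, 0.102], 0.63)]
side source_collar []
[249 158] [[248.36087985 125.48593555]]
```

View pics/w10c.png

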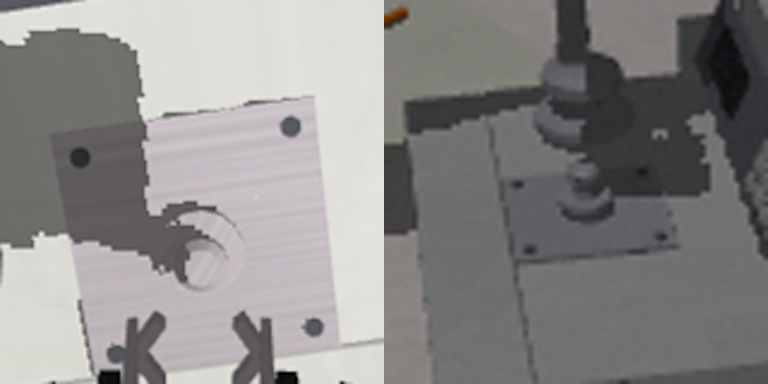

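{"op": "carry_out", "data": {"rows": [{"fingers":-0.18,"x":0.04,"y":0,"z":0,"turn":0},{"fingers":-0.18,"x":0.13,"y":0.01,"z":0,"turn":0},{"fingers":-0.18,"x":0.23,"y":0.02,"z":0,"turn":0},{"fingers":-0.18,"x":0.33,"y":0.03,"z":0,"turn":0},{"fingers":-0.18,"x":0.43,"y":0.04,"z":0,"turn":0},{"fingers":-0.18,"x":0.53,"y":0.05,"z":0,"turn":0},{"fingers":-0.18,"x":0.63,"y":0.05,"z":0,"turn":0},{"fingers":-0.18,"x":0.73,"y":0.06,"z":0,"turn":0},{"fingers":-0.18,"x":0.82,"y":0.07,"z":0,"turn":0},{"fingers":-0.18,"x":0.9,"y":0.07,"z":0,"turn":0}]}}

```text
clock: 23.32
tcp_pos: [0.4703, -0.0655, 0.2362]
orientation: [[-0.156, -0.988, -0.001], [-0.988, 0.156, -0.001], [0.001, 0.001, -1.0]]
force: [0.5, 0.2, 0.2]
grip_width: 0.0361
```

{"op": "carry_out", "data": {"rows": [{"fingers":-0.18,"x":0.1,"y":0.01,"z":0,"turn":0},{"fingers":-0.18,"x":0.2,"y":0.02,"z":0,"turn":0},{"fingers":-0.18,"x":0.3,"y":0.03,"z":0,"turn":0},{"fingers":-0.18,"x":0.4,"y":0.04,"z":0,"turn":0},{"fingers":-0.18,"x":0.5,"y":0.044,"z":0,"turn":0},{"fingers":-0.18,"x":0.56,"y":0.044,"z":0.05,"turn":0},{"fingers":-0.18,"x":0.577,"y":0.044,"z":0.1,"turn":0},{"fingers":-0.18,"x":0.577,"y":0.044,"z":0.14,"turn":0},{"fingers":-0.18,"x":0.577,"y":0.044,"z":0.14,"turn":0},{"fingers":-0.18,"x":0.577,"y":0.044,"z":0.14,"turn":0}]}}

```text
clock: 24.15
tcp_pos: [0.4312, -0.2318, 0.1941]
orientation: [[-0.155, -0.988, -0.002], [-0.988, 0.155, 0.001], [-0.0, 0.002, -1.0]]
force: [0.4, -0.0, -1.2]
grip_width: 0.0363
```

```bash
python3 - <<'E'
from h import *
d=cap("wrist","wrist11"); s=robot.get_state(); t=s["tcp_pos"]; R=s["orientation"]; print(s["clock"],t,R[:,0],s["force"],s["grip_width"])
print("to holder tool units",(R.T@(np.array([.4329,-.2313,.054])-t))/.3)
for r in vision.outline_of("wrist","holder_floor")[:3]: print(round(r["p"],2),cv2.boundingRect(r["pixels"].astype(np.uint8)),rect(d,r["pixels"],.003))
E
```

```text
24.2 [ 0.43203188 -0.23181029  0.19480856] [-1.54540834e-01 -9.87986398e-01 -9.24062529e-05] [-0.12234124  0.26951491  0.52049323] 0.036513638961997184
to holder tool units [-0.00208436 -0.00274674  0.4693612 ]
0.86 (234, 146, 97, 65) ((0.4322097897529602, -0.23149721324443817), (0.0912792906165123, 0.0619225911796093), 81.1265640258789)
0.78 (72, 112, 110, 74) ((0.4822944402694702, -0.09371530264616013), (0.09948193281888962, 0.060605380684137344), 75.77020263671875)
0.77 (145, 260, 57, 34) ((0.3595944046974182, -0.10885412991046906), (0.042601726949214935, 0.04634147882461548), 40.372840881347656)
```

{"op": "carry_out", "data": {"rows": [{"fingers":-0.18,"x":-0.002,"y":-0.002,"z":0.08,"turn":0},{"fingers":-0.18,"x":-0.002,"y":-0.002,"z":0.18,"turn":0},{"fingers":-0.18,"x":-0.002,"y":-0.002,"z":0.25,"turn":0},{"fingers":-0.18,"x":-0.002,"y":-0.002,"z":0.3,"turn":0},{"fingers":-0.18,"x":-0.002,"y":-0.002,"z":0.33,"turn":0},{"fingers":-0.18,"x":-0.002,"y":-0.002,"z":0.36,"turn":0},{"fingers":-0.18,"x":-0.002,"y":-0.002,"z":0.36,"turn":0},{"fingers":-0.18,"x":-0.002,"y":-0.002,"z":0.36,"turn":0}]}}

```text
clock: 24.92
tcp_pos: [0.4334, -0.2313, 0.0871]
orientation: [[-0.154, -0.988, 0.001], [-0.988, 0.154, -0.0], [0.0, -0.001, -1.0]]
force: [-1.0, 0.4, -0.4]
grip_width: 0.0362
```

{"op": "carry_out", "data": {"rows": [{"fingers":-0.18,"x":0,"y":0,"z":0.03,"turn":0},{"fingers":-0.18,"x":0,"y":0,"z":0.06,"turn":0},{"fingers":-0.18,"x":0,"y":0,"z":0.09,"turn":0},{"fingers":-0.18,"x":0,"y":0,"z":0.09,"turn":0},{"fingers":-0.18,"x":0,"y":0,"z":0.09,"turn":0}]}}

```text
clock: 25.33
tcp_pos: [0.4324, -0.231, 0.0589]
orientation: [[-0.155, -0.988, -0.001], [-0.988, 0.155, 0.001], [-0.0, 0.002, -1.0]]
force: [0.1, -0.8, -1.5]
grip_width: 0.0365
```

Now to feel for the slot floor, expected near TCP 0.053–0.054.

{"op": "carry_out", "data": {"rows": [{"fingers":-0.18,"x":0,"y":0,"z":0.007,"turn":0},{"fingers":-0.18,"x":0,"y":0,"z":0.013,"turn":0},{"fingers":-0.18,"x":0,"y":0,"z":0.013,"turn":0},{"fingers":-0.18,"x":0,"y":0,"z":0.013,"turn":0}]}}

```text
clock: 25.67
tcp_pos: [0.433, -0.2313, 0.0558]
orientation: [[-0.155, -0.988, 0.0], [-0.988, 0.155, -0.0], [0.0, -0.0, -1.0]]
force: [0.9, 0.3, -0.8]
grip_width: 0.036
```

{"op": "carry_out", "data": {"rows": [{"fingers":-0.18,"x":0,"y":0,"z":0.003,"turn":0},{"fingers":-0.18,"x":0,"y":0,"z":0.003,"turn":0},{"fingers":-0.18,"x":0,"y":0,"z":0.003,"turn":0}]}}

```text
clock: 25.92
tcp_pos: [0.433, -0.2313, 0.0549]
orientation: [[-0.155, -0.988, 0.0], [-0.988, 0.155, -0.0], [0.0, -0.0, -1.0]]
force: [1.6, -0.1, -0.4]
grip_width: 0.0364
```

{"op": "carry_out", "data": {"rows": [{"fingers":-0.18,"x":0,"y":0,"z":0.003,"turn":0},{"fingers":-0.18,"x":0,"y":0,"z":0.003,"turn":0},{"fingers":-0.18,"x":0,"y":0,"z":0.003,"turn":0}]}}

```text
clock: 26.17
tcp_pos: [0.4329, -0.2312, 0.0539]
orientation: [[-0.155, -0.988, -0.0], [-0.988, 0.155, 0.0], [-0.0, 0.0, -1.0]]
force: [-0.2, 0.3, -0.9]
grip_width: 0.0365
```

{"op": "carry_out", "data": {"rows": [{"fingers":-0.18,"x":0,"y":0,"z":0.003,"turn":0},{"fingers":-0.18,"x":0,"y":0,"z":0.003,"turn":0},{"fingers":-0.18,"x":0,"y":0,"z":0.003,"turn":0}]}}

```text
clock: 26.42
tcp_pos: [0.4329, -0.2312, 0.053]
orientation: [[-0.155, -0.988, -0.0], [-0.988, 0.155, 0.0], [0.0, 0.0, -1.0]]
force: [0.0, 0.9, -0.1]
grip_width: 0.0365
```

{"op": "carry_out", "data": {"rows": [{"fingers":-0.18,"x":0,"y":0,"z":0.003,"turn":0},{"fingers":-0.18,"x":0,"y":0,"z":0.003,"turn":0},{"fingers":-0.18,"x":0,"y":0,"z":0.003,"turn":0}]}}

```text
clock: 26.67
tcp_pos: [0.4332, -0.2314, 0.0523]
orientation: [[-0.155, -0.988, 0.0], [-0.988, 0.155, -0.0], [0.0, -0.0, -1.0]]
force: [0.1, -0.8, 3.2]
grip_width: 0.0364
```

{"op": "carry_out", "data": {"rows": [{"fingers":-0.1,"x":0,"y":0,"z":-0.002,"turn":0},{"fingers":-0.05,"x":0,"y":0,"z":-0.002,"turn":0},{"fingers":0.0,"x":0,"y":0,"z":-0.002,"turn":0},{"fingers":1,"x":0,"y":0,"z":-0.002,"turn":0},{"fingers":1,"x":0,"y":0,"z":-0.002,"turn":0},{"fingers":1,"x":0,"y":0,"z":-0.002,"turn":0},{"fingers":1,"x":0,"y":0,"z":-0.002,"turn":0},{"fingers":1,"x":0,"y":0,"z":-0.002,"turn":0},{"fingers":1,"x":0,"y":0,"z":-0.002,"turn":0}]}}

```text
clock: 27.42
tcp_pos: [0.4329, -0.2311, 0.0527]
orientation: [[-0.154, -0.988, -0.0], [-0.988, 0.154, 0.0], [-0.0, 0.0, -1.0]]
force: [0.1, -0.4, 0.3]
grip_width: 0.0819
```

{"op": "carry_out", "data": {"rows": [{"fingers":1,"x":0,"y":0,"z":0,"turn":0},{"fingers":1,"x":0,"y":0,"z":0,"turn":0},{"fingers":1,"x":0,"y":0,"z":0,"turn":0},{"fingers":1,"x":0,"y":0,"z":0,"turn":0}]}}

```text
clock: 27.75
tcp_pos: [0.433, -0.2313, 0.0527]
orientation: [[-0.155, -0.988, 0.0], [-0.988, 0.155, -0.0], [0.0, -0.0, -1.0]]
force: [-0.3, -0.0, 0.4]
grip_width: 0.0881
```

Retreat upward, then back toward the robot for a clear look.

{"op": "carry_out", "data": {"rows": [{"fingers":1,"x":0,"y":0,"z":-0.06,"turn":0},{"fingers":1,"x":0,"y":0,"z":-0.16,"turn":0},{"fingers":1,"x":0,"y":0,"z":-0.28,"turn":0},{"fingers":1,"x":0,"y":0,"z":-0.4,"turn":0},{"fingers":1,"x":0,"y":0,"z":-0.5,"turn":0},{"fingers":1,"x":0.1,"y":0.03,"z":-0.5,"turn":0},{"fingers":1,"x":0.2,"y":0.06,"z":-0.5,"turn":0},{"fingers":1,"x":0.3,"y":0.06,"z":-0.5,"turn":0},{"fingers":1,"x":0.3,"y":0.06,"z":-0.5,"turn":0},{"fingers":1,"x":0.3,"y":0.06,"z":-0.5,"turn":0}]}}

```text
clock: 28.58
tcp_pos: [0.4005, -0.3188, 0.2027]
orientation: [[-0.158, -0.987, -0.0], [-0.987, 0.158, -0.0], [0.0, 0.0, -1.0]]
force: [0.8, 0.5, 0.3]
grip_width: 0.0882
```

```bash
python3 - <<'E'
from h import *
s=robot.get_state(); print(s["clock"],s["tcp_pos"],s["force"],s["grip_width"])
d=cap("side","side12")
for n in ("tongs_grip","source_neck","source_collar","source_b_top","source_c_top"): print(n,[(np.round(r["location"],3).tolist(),round(r["p"],2)) for r in vision.spot_in("side",n)][:3])
P=proj(d,[.5345,.2008,.1])[0].astype(int)
b=crop(d,P[0]-35,P[1]-35,P[0]+35,P[1]+35,5.5,"x"); a=crop(d,195,235,265,345,3.5,"x"); 
a=cv2.convertScaleAbs(cv2.resize(a,(385*70//110,385)),alpha=1.4); cv2.imwrite("pics/fin.png",np.hstack([a,cv2.convertScaleAbs(b,alpha=1.4)]))
E
```

```text
28.5833 [ 0.40050307 -0.31881742  0.20270797] [0.82981667 0.46588666 0.25583176] 0.08822794788511487
tongs_grip [([0.432, -0.246, 0.075], 0.82)]
source_neck [([0.532, 0.194, 0.101], 0.66)]
source_collar [([0.534, 0.195, 0.102], 0.49)]
source_b_top [([0.531, 0.193, 0.102], 0.74), ([0.609, -0.314, 0.087], 0.47)]
source_c_top [([0.614, -0.256, 0.083], 0.56)]
```

View pics/fin.png

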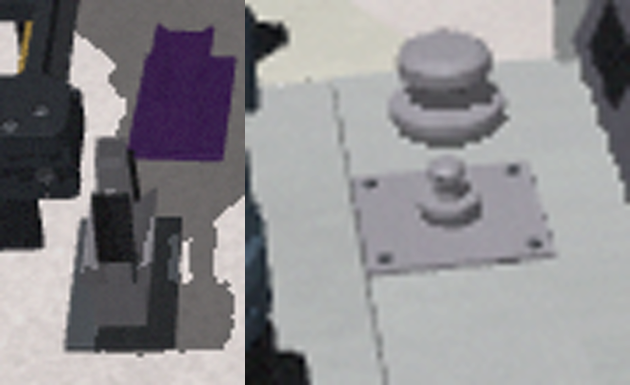

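```bash
python3 -c "
from bench import robot
print(robot.job_done())"
```

```text
the job is handed in; nothing more can be done
None
```

The necked source is down the well on what felt like the lift platform, and the tongs are back upright in the grey holder. I handed the job in at about 28.6 s on the robot's clock.

- **Taking the source:** I gripped it by the neck with the tongs. The plates read 30 mm, which matches being shut on a 12 mm neck.
- **Pushing it home:** Over the last 3 mm the force dipped to about -3 to -4 N, as if the clips were drawing the source in. It then met a firm stop about 61 mm below the mouth. I pushed to about 13 N and it did not go further.
- **Last checks:** The final side picture shows the source upright in the well with its collar just above the plate. The tongs stand jaws down in the holder, the arm is clear of everything, and the other two sources were found where they started.

**Unconfirmed:** I could not see the clips directly, so "clicked home" rests on that force dip, the firm stop and the depth. I never felt the 4 to 10 N of resistance expected when passing the clips. I only read the force after each step had stopped, so I may have missed it.

I did not recheck the plug, flask, beaker and marker one by one at the end. I viewed 14 pictures, four over the budget of 10.

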